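# Press the pointer knob back onto the kiln controller

### The arm

A 6-joint arm with a two-finger parallel gripper is mounted at the origin on a cart in front of the work surface, level with it; the furniture and walls round the work are solid. World frame = base frame: x ahead of the robot, y to its left, z up, the work surface at z = 0. Lengths are in m, angles in degrees, forces in N, time in s.
With the tool pointing down it reaches from about 0.25 to 0.725 m from the base axis. Payload 9.7 kg.
Tool frame: the origin (TCP) lies where the fingers leave the gripper's body, on its centre line; the fingertips stand 73 mm ahead of it and the grasp point (between the pads) lies 54 mm ahead of it; z points along the fingers, y is the line along which they close (so a half turn about z gives the same grasp; the last joint's range is limited). The gripper opens to 85 mm and grips with 20 to 120 N. Pads are 22 mm wide; open, the fingers measure 114 mm over their backs; the gripper's body (76 mm by 85 mm) begins 54 mm behind the grasp point. The pads swing forward as they close: fully open they stand 13 mm farther back than shut.
Start: joints at [67.552, 4.979, 10.078, 95.1, 0, 90], TCP at [0.21, 0.508, 0.304] pointing down, gripper open.
Joint ranges: [-179.16, 179.16], [-48.56, 103.87], [-65.8, 70.77], [-126.05, 130.52], [-82.76, 87.17], [-180, 180]. Speed limits (degrees/s): [127.2, 127.2, 147.25, 180, 180, 180].

### API

Orientations are given as [roll, pitch, yaw] about the fixed x, y, z axes, in that order (R = Rz(yaw) Ry(pitch) Rx(roll)).
In Python, from workcell import sensors, imaging, bot gives the robot as it stands.
- The arm moves only by the tool apply_moves, never from a script. Its argument "rows" is a list of rows, each a list of 3 entries, a list of its own where there are three numbers: the shift along the tool's x, y, z in units of 10 cm (1.0 is 10 cm), then the turn, a rotation vector about the tool's x, y, z in units of 30 degrees (1.0 is 30 degrees), then the opening, from 0 (shut) to 1 (fully open). A call has 1 to 20 rows; each row is the pose to reach, as a shift and turn from the pose commanded when the call began, along the tool's axes at that moment; what a row does not reach only later rows make up. A row lasts 1/10 s, in which the tool goes at most 50 mm and 8.59 degrees, less where a joint would pass 70% of its speed; a pose out of reach is approached as far as the arm can. A call with a number of a shift or a turn outside -1 to 1 is refused whole. A call with a gripper value outside its range is refused whole. The fingers move at their own pace and stop on an object; "force" is the grip in N (left out, the last holds). Time passes only in rows, so rows that repeat a pose let the fingers close. It gives the time, the measured TCP pose, the force, the opening and the grip force at its end, in the units of the state.
- sensors.get_obs(): the state, without advancing time (a new reading comes with each control period).
- imaging.camera(name): name is "scene" or "top"; returns (picture, depth): 480x640x3 uint8, red, green, blue; 480x640 float32, m along the optical axis (not along the pixel's ray), 0 where there is no reading.
- imaging.get_calibration(name): a dict with "intrinsics" (3x3 intrinsics, pixels), "world_from_camera" (4x4, takes a point from camera to world coordinates). Camera axes: x right, y down, z forward; pixel columns grow to the right and rows downward; lengths in m; the calibration is good to about 2 mm. A picture is of the moment at which its call begins. get_calibration takes no time and is no camera call.
- bot.job_done(): hands the job in; it is judged then, once.
The state is a dict: "time": time; "q": joint angles; "qd": joint speeds; "joint_efforts": joint torques, N m; "ee_pos": TCP position; "tcp_rot": TCP orientation; "wrist_force": force on the tool from outside, world axes, zero at the start; "torque": the same for the moment, N m; "opening": finger opening in m; "grasp_force": force on a finger pad.
Only numpy, scipy, OpenCV 4.12 (cv2) and the standard library are available. Lean on these libraries where they do the work, as an engineer would, in place of code of your own. Each camera call takes 0.05 s, during which the arm holds its last target. There are 200 camera calls.

### The job

The kiln controller has lost one of its two pointed knobs. Pick up the loose knob with the pointed end, line up its bore with the bare D-shaft so that the point faces the raised black bar beside that shaft, and push it down until it snaps fully home, then let go. Leave the loose round knob where it lies.

Things in the scene. Friction and masses are not known exactly. Their poses are not given: they have to be found in the camera images.
- knob_grip (a point): The loose black pointed knob to fit, upright, bore downward: 44 mm tall, a 54 mm round skirt 6 mm thick at its foot, above it a grip 38 mm wide with flat parallel sides to pinch. This point is on the bore axis, 27 mm above the underside, mid-height of the grip. x runs along the grip to the pointed end (white line on top), y across the 38 mm width, z up. 0.07 kg.
- knob_nose (a point): The knob's pointed end, 40 mm from the bore axis along its +x, level with knob_grip (the blunt end is 28 mm behind the axis). The blind D bore, 25 mm in diameter and 33 mm deep, has its flat on this side, 4 mm from the axis; its mouth flares by 5 mm all round, so it finds the shaft from several mm and some 10 degrees off.
- shaft_tip (a point): Top centre of the bare upright brass D-shaft, 22 mm thick, on the fixed grey controller (130x200x40 mm; a fitted knob 100 mm to -y). Flat and a raised black bar face +x; z up. It stands 30 mm above the knob's seat, 72 above the table. Spring balls at +y, -y keep an unpushed knob 12 mm proud, leaning: push while holding it, 10 to 15 N. Home: knob_grip 3 mm below this point, same axis, x agreeing.
- round_knob_mid (a point): A loose black round fluted knob of another machine, without a point, 50 mm across and 38 mm tall, upright; the point is at its centre, 19 mm up. To be left alone.
Things that resemble listed ones, but are neither listed nor needed, are in the scene too. What is shaped like the part that bears knob_grip but green or orange is not meant.

How it is judged:
By the outcome, as a careful person would: the job done as asked, in the order asked, and still so for the second after the job is handed in, with the robot touching nothing.
It also fails if it takes over 35 s, if anything falls off the work surface, if the arm or the gripper's body presses on something with over 40 N, if the wrist force passes 120 N, or if a joint passes its speed limit or range.

## Working session

There is one attempt and no reset: what is moved stays moved. The work goes in short steps, Python scripts to look and compute and a tool call to move; the robot and the scene stay as the last step left them, time stands still between calls to the robot, and variables do not carry over. Pictures are saved under pics/ and viewed, at most 10 in all, crops included, and the job is handed in when it is done.

Besides the shell and the picture viewer there is one more tool, called after "Emit:" by a JSON object that holds its "op" and its "data", one argument or row to a line. apply_moves: Moves the arm, as the interface text tells. Its arguments: {"type":"object","properties":{"rows":{"type":"array"},"force":{"type":"number"}},"required":["rows"]}

```bash
mkdir -p pics; cat > h.py <<'E'
import numpy as np, cv2
from workcell import sensors, imaging, bot
def grab(n):
    p,d=imaging.camera(n); return p,d,imaging.get_calibration(n)
def world(d,c):
    K=np.array(c["intrinsics"]);T=np.array(c["world_from_camera"])
    v,u=np.mgrid[:480,:640]
    P=np.stack([(u-K[0,2])/K[0,0]*d,(v-K[1,2])/K[1,1]*d,d],-1)
    return P@T[:3,:3].T+T[:3,3]
def ray(u,v,z,c):
    K=np.array(c["intrinsics"]);T=np.array(c["world_from_camera"])
    r=T[:3,:3]@np.linalg.solve(K,[u,v,1.]); o=T[:3,3]
    return o+r*(z-o[2])/r[2]
E
python3 - <<'E'
from h import *
for n in("top","scene"):
    p,d,c=grab(n); cv2.imwrite(f"pics/{n}0.png",p[...,::-1]); np.savez(f"{n}0.npz",p=p,d=d)
    print(n,np.round(c["world_from_camera"],3).tolist(),c["intrinsics"])
print(sensors.get_obs())
E
```

```text
top [[-0.015, -0.996, 0.086, 0.47], [-1.0, 0.013, -0.022, 0.175], [0.021, -0.087, -0.996, 1.069], [0.0, 0.0, 0.0, 1.0]] [[594.91386673   0.         320.90667925]
 [  0.         594.91386673 242.16474133]
 [  0.           0.           1.        ]]
scene [[-0.908, -0.277, 0.313, 0.32], [-0.418, 0.633, -0.652, 0.722], [-0.018, -0.723, -0.691, 0.659], [0.0, 0.0, 0.0, 1.0]] [[487.76844543   0.         316.22954143]
 [  0.         487.76844543 243.15182542]
 [  0.           0.           1.        ]]
{'time': 0.1, 'q': array([ 6.75505442e+01,  5.00761652e+00,  1.00410321e+01,  9.51003588e+01,
       -2.53114093e-04,  9.00006307e+01]), 'qd': array([ 0.00636584, -0.07729576,  0.02251706,  0.03288784,  0.01092785,
        0.04660937]), 'joint_efforts': array([-5.37939086e-04, -5.21563947e+01,  4.65651011e+01,  1.59980881e-02,
       -2.49713014e-05,  2.19307452e-06]), 'ee_pos': array([0.20998452, 0.50821263, 0.30327536]), 'tcp_rot': array([-1.79933057e+02,  2.53850808e-04,  1.57549914e+02]), 'wrist_force': array([ 0.03893014,  0.53415261, -0.53033381]), 'torque': array([-0.00590081,  0.0461087 , -0.02747472]), 'grasp_force': 0.0, 'opening': 0.08523813702490216}
```

View pics/top0.png

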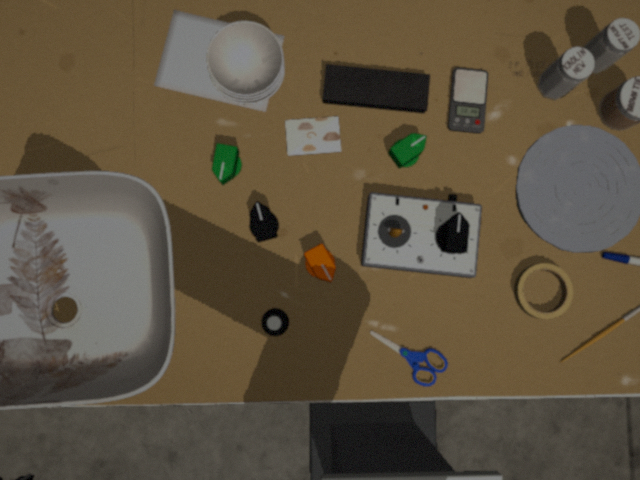

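View pics/scene0.png

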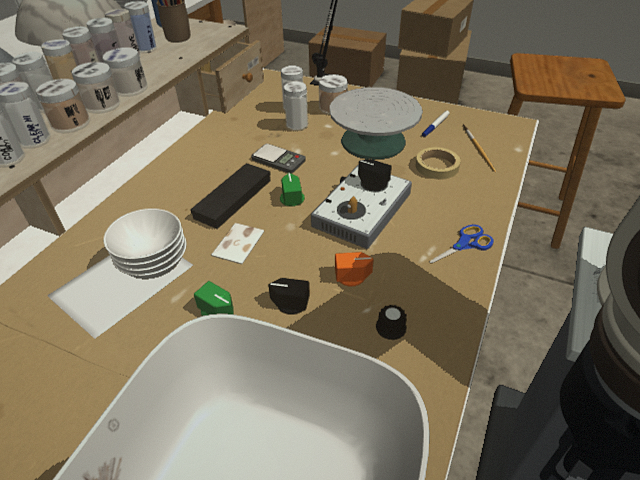

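```bash
python3 - <<'E'
from h import *
z=np.load("top0.npz");p,d=z["p"],z["d"];c=imaging.get_calibration("top");W=world(d,c)
a=cv2.resize(p[190:255,225:310],None,fx=4.6,fy=4.6,interpolation=cv2.INTER_CUBIC)
b=cv2.resize(p[185:285,355:485],None,fx=3,fy=3,interpolation=cv2.INTER_CUBIC)
o=np.zeros((max(a.shape[0],b.shape[0]),a.shape[1]+b.shape[1],3),np.uint8)
o[:a.shape[0],:a.shape[1]]=a;o[:b.shape[0],a.shape[1]:]=b
cv2.imwrite("pics/crop1.png",np.clip(o[...,::-1]*1.8,0,255));print(o.shape)
def st(n,r):
    v0,v1,u0,u1=r;w=W[v0:v1,u0:u1].reshape(-1,3);print(n,np.round(np.percentile(w[:,2],[5,50,95,99.5]),3))
    return w
w=st("knob",(190,255,240,290)); 
for lo,hi in((.036,.06),(.012,.036),(.003,.011)):
    q=w[(w[:,2]>lo)&(w[:,2]<hi)]; print(lo,len(q),q.mean(0).round(4),cv2.minAreaRect((q[:,:2]*1000).astype(np.float32)))
w=st("ctrl",(185,285,355,490)); q=w[(w[:,2]>.03)&(w[:,2]<.05)];print(cv2.minAreaRect((q[:,:2]*1000).astype(np.float32)))
w=st("shaft",(210,250,375,415)); q=w[w[:,2]>.062];print(len(q),q.mean(0) if len(q) else 0,cv2.minAreaRect((q[:,:2]*1000).astype(np.float32)) if len(q) else 0)
st("tub",(180,400,100,172))
w=st("round",(300,340,255,295));q=w[w[:,2]>.03];print(q.mean(0))
E
```

```text
(300, 781, 3)
knob [0.001 0.005 0.047 0.05 ]
0.036 747 [0.5949 0.255  0.0449] ((598.6025390625, 256.12054443359375), (66.54335021972656, 37.99393844604492), 14.607769012451172)
0.012 37 [0.5746 0.2446 0.0242] ((584.7743530273438, 240.14517211914062), (26.482412338256836, 58.48282241821289), 67.89067840576172)
0.003 1709 [0.5997 0.2513 0.0051] ((600.0347900390625, 252.78399658203125), (88.4976806640625, 116.4637680053711), 89.4979019165039)
ctrl [0.002 0.04  0.085 1.069]
((576.947021484375, -24.271560668945312), (201.2209930419922, 143.72657775878906), 83.12523651123047)
shaft [0.04  0.043 0.066 0.081]
103 [0.56483433 0.03872431 0.14650994] ((529.5821533203125, 98.6905288696289), (19.694509506225586, 193.1481475830078), 32.16318130493164)
tub [0.005 0.026 0.133 0.138]
round [0.002 0.006 0.041 0.044]
[0.42179034 0.23537205 0.04953819][ WARN:0@0.387] global loadsave.cpp:1063 imwrite_ Unsupported depth image for selected encoder is fallbacked to CV_8U.
```

View pics/crop1.png

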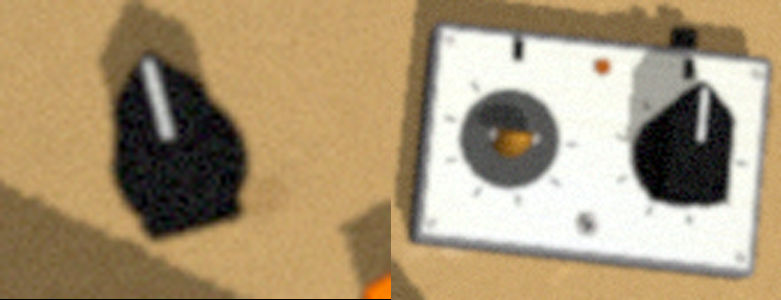

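```bash
python3 - <<'E'
from h import *
z=np.load("top0.npz");p,d=z["p"],z["d"];c=imaging.get_calibration("top");W=world(d,c)
def R(u,v,h): return np.round(ray(u,v,h,c)[:2]*1000,1)
hsv=cv2.cvtColor(p,cv2.COLOR_RGB2HSV);g=p.mean(2)
def sub(m,r):
    o=np.zeros((480,640),np.uint8);v0,v1,u0,u1=r;o[v0:v1,u0:u1]=m[v0:v1,u0:u1];return o
def big(m): 
    return max(cv2.findContours(m,cv2.RETR_EXTERNAL,cv2.CHAIN_APPROX_NONE)[0],key=cv2.contourArea)
# controller top: white mask
k=big(sub((g>110)&(hsv[...,1]<50),(188,285,355,490)))
q=np.array([R(u,v,.04) for u,v in cv2.convexHull(k)[:,0]],np.float32);print("ctrl",cv2.minAreaRect(q))
# seat disc
k=big(sub(g<110,(208,252,374,414)));(u,v),r=cv2.minEnclosingCircle(k);print("seat px",u,v,r,R(u,v,.042), cv2.fitEllipse(k))
# brass
m=sub((hsv[...,1]>110)&(hsv[...,0]<30),(210,250,378,412));v,u=np.nonzero(m);print("brass",len(u),u.mean(),v.mean(),u.min(),u.max(),v.min(),v.max(),R(u.mean(),v.mean(),.072))
w=W[v,u];print(np.round(w[w[:,2]<.1].mean(0),4),np.percentile(w[:,2],[10,50,90]))
# bar
m=sub(g<80,(194,206,390,404));v,u=np.nonzero(m);print("bar",len(u),u.mean(),v.mean(),R(u.mean(),v.mean(),.043))
# knob line
m=sub((g>75)&(hsv[...,1]<60),(200,230,250,275));v,u=np.nonzero(m);q=np.array([R(a,b,.044) for a,b in zip(u,v)],np.float32);print("line",len(u),u.mean(),v.mean(),q.mean(0),cv2.fitLine(q,cv2.DIST_L2,0,.01,.01).ravel(),q.min(0),q.max(0))
# knob outline
k=big(sub((W[...,2]>.038),(195,250,240,290)));q=np.array([R(a,b,.044) for a,b in k[:,0]],np.float32);print("grip",cv2.minAreaRect(q),len(k))
print(np.round(q[::3]).tolist())
for r in((200,215,300,340),(300,320,470,500),(260,280,200,240)):print("tbl",np.median(W[r[0]:r[1],r[2]:r[3],2]))
for n,r in(("orange",(240,285,300,340)),("green",(140,188,208,245))):
    w=W[r[0]:r[1],r[2]:r[3]].reshape(-1,3);q=w[w[:,2]>.03];print(n,q.min(0),q.max(0))
w=W[170:410,100:180].reshape(-1,3);q=w[w[:,2]>.05];print("tub",q.min(0),q.max(0))
E
```

```text
ctrl ((570.8297119140625, -24.951126098632812), (190.8570098876953, 120.45344543457031), 83.00741577148438)
seat px 393.9066467285156 230.8160858154297 16.90776252746582 [577.   25.2] ((394.0208435058594, 230.8759002685547), (32.46049499511719, 32.82171630859375), 121.38763427734375)
brass 96 395.2708333333333 232.0 389 401 228 237 [571.9  27.3]
[0.5725 0.0264 0.0667] [0.05835205 0.06896856 0.07430838]
bar 60 397.05 196.96666666666667 [636.3  18.4]
line 42 258.76190476190476 210.9047619047619 [614.4715  259.60477] [9.6953154e-01 2.4496646e-01 6.1447144e+02 2.5960477e+02] [600.3 255.8] [628.3 264.3]
grip ((598.28271484375, 256.1134948730469), (66.59501647949219, 38.22219467163086), 15.255058288574219) 98
[[630.0, 266.0], [625.0, 270.0], [620.0, 271.0], [614.0, 275.0], [609.0, 276.0], [604.0, 276.0], [599.0, 275.0], [594.0, 273.0], [588.0, 273.0], [583.0, 272.0], [578.0, 270.0], [573.0, 268.0], [567.0, 266.0], [564.0, 263.0], [564.0, 258.0], [566.0, 253.0], [567.0, 247.0], [569.0, 242.0], [570.0, 237.0], [570.0, 232.0], [576.0, 232.0], [581.0, 232.0], [586.0, 233.0], [591.0, 235.0], [597.0, 237.0], [602.0, 238.0], [607.0, 240.0], [612.0, 240.0], [618.0, 242.0], [621.0, 247.0], [625.0, 252.0], [628.0, 257.0], [630.0, 263.0]]
tbl 0.0038892870342918107
tbl 0.00394901036975237
tbl 0.003896934056802359
orange [0.46983658 0.13058672 0.03003268] [0.55572377 0.18384376 1.06902342]
green [0.46983658 0.17520187 0.03013035] [0.73447029 0.34305683 1.06902342]
tub [0.30942779 0.17520187 0.05002142] [0.66908859 0.53040299 1.06902342]
```

The top picture shows the loose candidates: black pointed knob (263,222), green (227,162) and (407,150), orange (320,262), round black knob (275,321) and the fitted knob (455,232). The crop confirms (263,222) is the one: black, pointed, white line toward upper left, and loose. The bare shaft is at (394,231) with its bar at (397,197).

Knob axis is (0.5925, 0.2545) at yaw 14.5°. Shaft is (0.5765, 0.0254) at yaw −7°.

Emit:
{"op": "apply_moves", "data": {
  "rows": [
    [[0,0,0],[0,0,-1],1],
    [[0,0,0],[0,0,-1],1],
    [[0,0,0],[0,0,-1],1],
    [[0,0,0],[0,0,-1],1]
  ],
  "force": 60
}}

```text
time: 0.5
ee_pos: [0.21, 0.5082, 0.3034]
tcp_rot: [-180.0, -0.0, -172.1]
wrist_force: [-0.0, 0.5, 0.3]
opening: 0.0854
grasp_force: 0.0
```

Emit:
{"op": "apply_moves", "data": {
  "rows": [
    [[0,0,0],[0,0,-0.233],1],
    [[0,0,0],[0,0,-0.233],1]
  ]
}}

```text
time: 0.7
ee_pos: [0.21, 0.5082, 0.3035]
tcp_rot: [-180.0, -0.0, -165.4]
wrist_force: [0.5, -1.4, -0.4]
opening: 0.0852
grasp_force: 0.0
```

Emit:
{"op": "apply_moves", "data": {
  "rows": [
    [[-0.767,-0.853,0],[0,0,0],1],
    [[-0.767,-0.853,0],[0,0,0],1],
    [[-0.767,-0.853,0],[0,0,0],1],
    [[-0.767,-0.853,0],[0,0,0],1]
  ]
}}

```text
time: 1.1
ee_pos: [0.3072, 0.4439, 0.3037]
tcp_rot: [-180.0, -0.0, -165.8]
wrist_force: [0.7, -0.1, 0.3]
opening: 0.0853
grasp_force: 0.0
```

Emit:
{"op": "apply_moves", "data": {
  "rows": [
    [[-0.767,-0.853,0],[0,0,0],1],
    [[-0.767,-0.853,0],[0,0,0],1],
    [[-0.767,-0.853,0],[0,0,0],1],
    [[-0.767,-0.853,0],[0,0,0],1]
  ]
}}

```text
time: 1.5
ee_pos: [0.4021, 0.3814, 0.3035]
tcp_rot: [-180.0, -0.0, -165.7]
wrist_force: [0.3, 0.2, 0.2]
opening: 0.0858
grasp_force: 0.0
```

Emit:
{"op": "apply_moves", "data": {
  "rows": [
    [[-0.767,-0.853,0],[0,0,0],1],
    [[-0.767,-0.853,0],[0,0,0],1],
    [[-0.767,-0.853,0],[0,0,0],1],
    [[-0.767,-0.853,0],[0,0,0],1]
  ]
}}

```text
time: 1.9
ee_pos: [0.4973, 0.3186, 0.3033]
tcp_rot: [180.0, -0.1, -165.6]
wrist_force: [-0.4, 0.3, -0.8]
opening: 0.0852
grasp_force: 0.0
```

Emit:
{"op": "apply_moves", "data": {
  "rows": [
    [[-0.767,-0.853,0.9],[0,0,0],1],
    [[-0.767,-0.853,0.9],[0,0,0],1],
    [[-0.767,-0.853,0.9],[0,0,0],1],
    [[-0.767,-0.853,0.9],[0,0,0],1],
    [[-0.767,-0.853,0.9],[0,0,0],0.75],
    [[-0.767,-0.853,0.9],[0,0,0],0.75]
  ]
}}

```text
time: 2.5
ee_pos: [0.5916, 0.257, 0.2152]
tcp_rot: [180.0, 0.1, -165.4]
wrist_force: [0.3, 0.7, 0.2]
opening: 0.064
grasp_force: 0.0
```

```bash
python3 - <<'E'
from h import *
for n in ("scene","top"):
    p,d,c=grab(n);np.savez(f"{n}1.npz",p=p,d=d)
    cv2.imwrite(f"pics/{n}1.png",p[...,::-1] if n=="top" else cv2.resize(p[150:370,180:470],None,fx=2.5,fy=2.5)[...,::-1])
o=sensors.get_obs();print(o["ee_pos"],o["tcp_rot"],o["opening"],o["q"])
E
```

```text
[0.59188522 0.25672084 0.21556933] [ 1.79967634e+02  1.24450621e-01 -1.65352660e+02] 0.06398409256780871 [2.34437600e+01 1.72286412e+01 1.44621968e+01 8.71056191e+01
 1.29542004e-02 8.79639940e+00]
```

View pics/scene1.png

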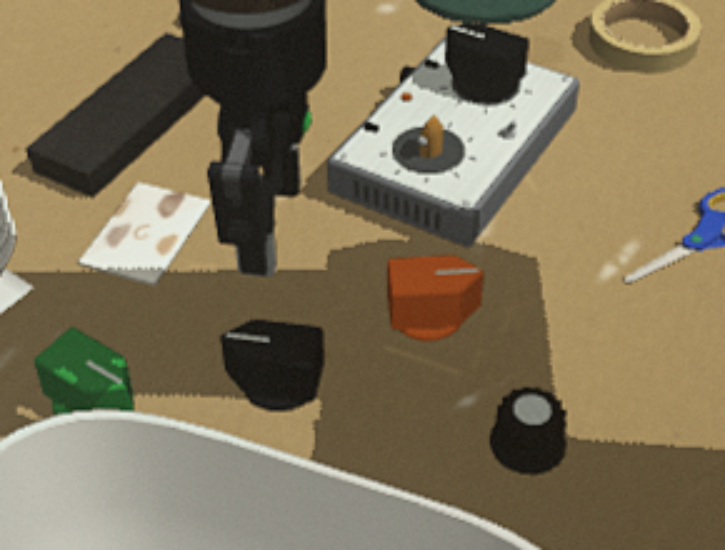

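The gripper hangs over the black knob at crop pixel (272,360), aligned with its flats and clear of the neighbours, so I'm descending.

Emit:
{"op": "apply_moves", "data": {
  "rows": [
    [[0,-0.02,0.5],[0,0,0],0.75],
    [[0,-0.02,0.9],[0,0,0],0.75],
    [[0,-0.02,1],[0,0,0],0.75],
    [[0,-0.02,1],[0,0,0],0.75],
    [[0,-0.02,1],[0,0,0],0.75]
  ]
}}

```text
time: 3.1
ee_pos: [0.5938, 0.2539, 0.1166]
tcp_rot: [180.0, 0.2, -165.4]
wrist_force: [-0.5, 0.5, -0.3]
opening: 0.0643
grasp_force: 0.0
```

Emit:
{"op": "apply_moves", "data": {
  "rows": [
    [[0,0,0.15],[0,0,0],0.75],
    [[0,0,0.26],[0,0,0],0.75],
    [[0,0,0.28],[0,0,0],0.75],
    [[0,0,0.28],[0,0,0],0.75],
    [[0,0,0.28],[0,0,0],0.75]
  ]
}}

```text
time: 3.6
ee_pos: [0.5933, 0.2531, 0.0861]
tcp_rot: [-180.0, 0.0, -165.5]
wrist_force: [0.5, 1.4, 0.4]
opening: 0.0642
grasp_force: 0.0
```

Close, then lift.

Emit:
{"op": "apply_moves", "data": {
  "rows": [
    [[0,0,0],[0,0,0],0.4],
    [[0,0,0],[0,0,0],0.2],
    [[0,0,0],[0,0,0],0.2],
    [[0,0,0],[0,0,0],0.2],
    [[0,0,0],[0,0,0],0.2],
    [[0,0,0],[0,0,0],0.2],
    [[0,0,0],[0,0,0],0.2],
    [[0,0,0],[0,0,0],0.2]
  ],
  "force": 70
}}

```text
time: 4.4
ee_pos: [0.5935, 0.2533, 0.0866]
tcp_rot: [180.0, 0.1, -165.5]
wrist_force: [-0.6, -0.6, 5.1]
opening: 0.037
grasp_force: 70.8
```

Emit:
{"op": "apply_moves", "data": {
  "rows": [
    [[0,0,-0.2],[0,0,0],0.2],
    [[0,0,-0.5],[0,0,0],0.2],
    [[0,0,-0.9],[0,0,0],0.2],
    [[0,0,-1],[0,0,0],0.2],
    [[0,0,-1],[0,0,0],0.2],
    [[0,0,-1],[0,0,0],0.2]
  ]
}}

```text
time: 5.0
ee_pos: [0.5928, 0.253, 0.1844]
tcp_rot: [-180.0, -0.1, -165.5]
wrist_force: [0.5, 1.1, -0.6]
opening: 0.037
grasp_force: 70.2
```

```bash
python3 - <<'E'
from h import *
for n in ("scene","top"):
    p,d,c=grab(n);np.savez(f"{n}2.npz",p=p,d=d)
    cv2.imwrite(f"pics/{n}2.png",p[...,::-1] if n=="top" else cv2.resize(p[130:350,180:470],None,fx=2.5,fy=2.5)[...,::-1])
o=sensors.get_obs();print(o["ee_pos"],o["tcp_rot"],o["opening"],o["q"])
E
```

```text
[0.59255421 0.25290403 0.18367039] [-1.79972336e+02 -1.76949388e-01 -1.65457893e+02] 0.0370865374655575 [ 2.31132687e+01  1.74149279e+01  1.11781297e+01  8.39422978e+01
 -9.82911860e-04  8.57112096e+00]
```

View pics/scene2.png

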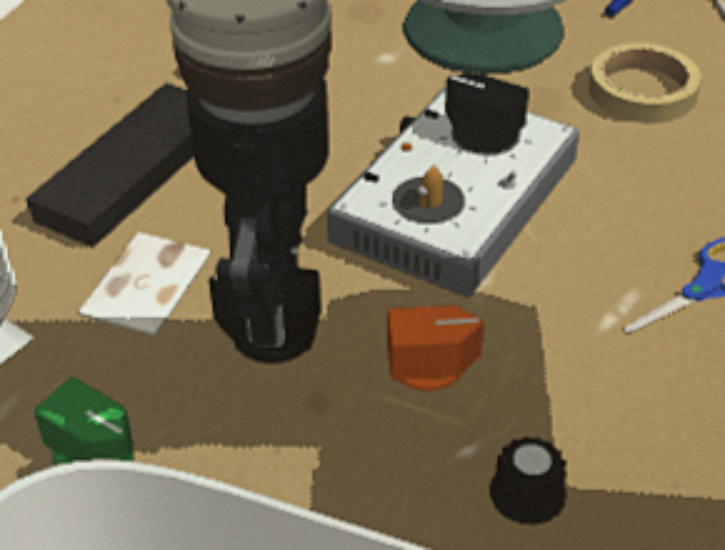

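Knob held level in the gripper (crop pixel ~(265,310)), grip 70 N. Moving over the shaft.

Emit:
{"op": "apply_moves", "data": {
  "rows": [
    [[0.08,-0.24,0],[0,0,0],0.2],
    [[0.242,-0.72,0],[0,0,0],0.2],
    [[0.242,-0.72,0],[0,0,0],0.2]
  ]
}}

```text
time: 5.4
ee_pos: [0.587, 0.1733, 0.1843]
tcp_rot: [-179.9, -0.2, -165.6]
wrist_force: [0.7, 0.9, 0.6]
opening: 0.0369
grasp_force: 70.3
```

Emit:
{"op": "apply_moves", "data": {
  "rows": [
    [[0.242,-0.72,0],[0,0,0],0.2],
    [[0.242,-0.72,0],[0,0,0],0.2],
    [[0.242,-0.72,0],[0,0,0],0.2]
  ]
}}

```text
time: 5.7
ee_pos: [0.5819, 0.0989, 0.1847]
tcp_rot: [-180.0, -0.1, -165.6]
wrist_force: [0.1, 0.6, -1.0]
opening: 0.037
grasp_force: 70.5
```

Emit:
{"op": "apply_moves", "data": {
  "rows": [
    [[0.15,-0.45,0],[0,0,0.25],0.2],
    [[0.242,-0.72,0],[0,0,0.5],0.2],
    [[0.242,-0.72,0],[0,0,0.718],0.2],
    [[0.242,-0.72,0],[0,0,0.718],0.2],
    [[0.242,-0.72,0],[0,0,0.718],0.2],
    [[0.242,-0.72,0],[0,0,0.718],0.2]
  ]
}}

```text
time: 6.3
ee_pos: [0.5771, 0.0267, 0.1854]
tcp_rot: [180.0, -0.0, 173.2]
wrist_force: [0.2, -0.1, -1.0]
opening: 0.0371
grasp_force: 70.5
```

```bash
python3 - <<'E'
from h import *
p,d,c=grab("scene");np.savez("scene3.npz",p=p,d=d)
cv2.imwrite("pics/scene3.png",cv2.resize(p[90:260,270:440],None,fx=3.5,fy=3.5)[...,::-1])
o=sensors.get_obs();print(o["ee_pos"],o["tcp_rot"],o["opening"],o["wrist_force"])
# where knob axis bottom / shaft tip would project
K=np.array(c["intrinsics"]);T=np.linalg.inv(c["world_from_camera"])
x,y=o["ee_pos"][:2]
for P in((x,y,o["ee_pos"][2]-.0866),(.5765,.0254,.072),(.5765,.0254,.042)):
    q=K@(T[:3,:3]@np.array(P)+T[:3,3]);q/=q[2];print(P,q[:2],((q[:2]-[270,90])*3.5).round())
E
```

```text
[0.57712286 0.02667585 0.18553842] [ 1.79996413e+02 -2.83242159e-02  1.73182816e+02] 0.03748105644134543 [ 0.30655961  0.0686577  -1.43450334]
(np.float64(0.5771228583993221), np.float64(0.02667584748550191), np.float64(0.09893841853798092)) [351.51687283 186.95044393] [285. 339.]
(0.5765, 0.0254, 0.072) [351.61040909 197.87616299] [286. 378.]
(0.5765, 0.0254, 0.042) [351.11519854 209.86310055] [284. 420.]
```

View pics/scene3.png

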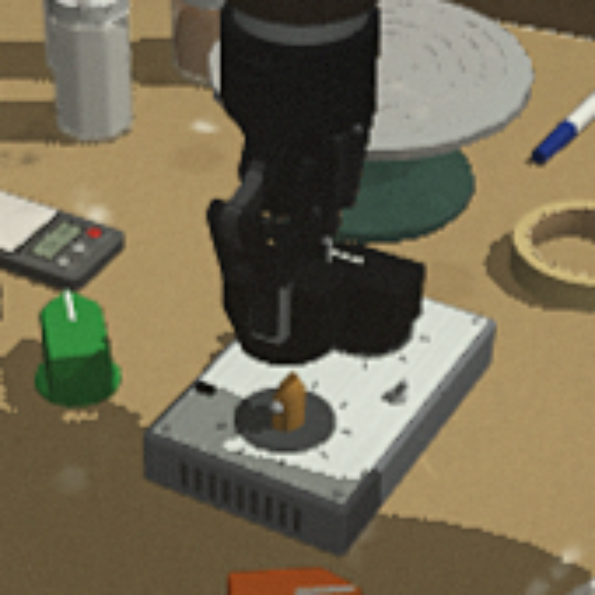

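Crop shows the shaft tip at (290,375) straight beneath the knob skirt (285,345), bar at (205,387). It's aligned, so I'm going down.

Emit:
{"op": "apply_moves", "data": {
  "rows": [
    [[-0.0,-0.012,0.1],[0,0,0],0.2],
    [[0,-0.012,0.2],[0,0,0],0.2],
    [[0,-0.012,0.25],[0,0,0],0.2],
    [[0,-0.012,0.3],[0,0,0],0.2],
    [[0,-0.012,0.35],[0,0,0],0.2],
    [[0,-0.012,0.4],[0,0,0],0.2],
    [[0,-0.012,0.4],[0,0,0],0.2]
  ]
}}

```text
time: 7.05
ee_pos: [0.5767, 0.0246, 0.1451]
tcp_rot: [-180.0, -0.1, 173.0]
wrist_force: [-1.0, 0.4, -1.5]
opening: 0.0373
grasp_force: 70.5
```

Emit:
{"op": "apply_moves", "data": {
  "rows": [
    [[0,0,0.03],[0,0,0],0.2],
    [[0,0,0.06],[0,0,0],0.2],
    [[0,0,0.09],[0,0,0],0.2],
    [[0,0,0.12],[0,0,0],0.2],
    [[0,0,0.14],[0,0,0],0.2],
    [[0,0,0.14],[0,0,0],0.2]
  ]
}}

```text
time: 7.65
ee_pos: [0.5766, 0.0248, 0.131]
tcp_rot: [180.0, -0.1, 173.0]
wrist_force: [-1.6, 4.4, -4.2]
opening: 0.0368
grasp_force: 70.4
```

Emit:
{"op": "apply_moves", "data": {
  "rows": [
    [[0,0,0.02],[0,0,0],0.2],
    [[0,0,0.03],[0,0,0],0.2],
    [[0,0,0.03],[0,0,0],0.2]
  ]
}}

```text
time: 7.95
ee_pos: [0.5765, 0.0248, 0.1286]
tcp_rot: [180.0, -0.1, 173.0]
wrist_force: [-4.0, 4.1, 1.0]
opening: 0.0373
grasp_force: 70.8
```

Emit:
{"op": "apply_moves", "data": {
  "rows": [
    [[0,0,0.02],[0,0,0],0.2],
    [[0,0,0.03],[0,0,0],0.2],
    [[0,0,0.03],[0,0,0],0.2]
  ]
}}

```text
time: 8.25
ee_pos: [0.5764, 0.0248, 0.1285]
tcp_rot: [180.0, 0.0, 173.0]
wrist_force: [-14.7, 4.5, 22.0]
opening: 0.0373
grasp_force: 73.6
```

Hard stop at z = 0.1285 (predicted home 0.1286). Relieve, then release and lift away.

Emit:
{"op": "apply_moves", "data": {
  "rows": [
    [[0,0,-0.03],[0,0,0],0.2],
    [[0,0,-0.03],[0,0,0],0.5],
    [[0,0,-0.03],[0,0,0],0.75],
    [[0,0,-0.03],[0,0,0],0.75],
    [[0,0,-0.03],[0,0,0],0.75],
    [[0,0,-0.03],[0,0,0],0.75]
  ]
}}

```text
time: 8.85
ee_pos: [0.5771, 0.0245, 0.1288]
tcp_rot: [-180.0, 0.0, 173.0]
wrist_force: [0.3, -0.0, 0.6]
opening: 0.0642
grasp_force: 0.0
```

Emit:
{"op": "apply_moves", "data": {
  "rows": [
    [[0,0,-0.3],[0,0,0],0.75],
    [[0,0,-0.6],[0,0,0],0.75],
    [[0,0,-1],[0,0,0],0.75],
    [[0,0,-1],[0,0,0],0.75]
  ]
}}

```text
time: 9.25
ee_pos: [0.5785, 0.0247, 0.2347]
tcp_rot: [179.9, 0.5, 173.0]
wrist_force: [0.5, 0.9, 0.6]
opening: 0.0638
grasp_force: 0.0
```

Emit:
{"op": "apply_moves", "data": {
  "rows": [
    [[0.8,0.4,-0.9],[0,0,0],0.75],
    [[0.8,0.4,-0.9],[0,0,0],0.75],
    [[0.8,0.4,-0.9],[0,0,0],0.75],
    [[0.8,0.4,-0.9],[0,0,0],0.75],
    [[0.8,0.4,-0.9],[0,0,0],0.75]
  ]
}}

```text
time: 9.75
ee_pos: [0.5027, 0.0742, 0.3185]
tcp_rot: [-180.0, 0.0, 173.0]
wrist_force: [0.0, -0.3, 0.3]
opening: 0.0644
grasp_force: 0.0
```

```bash
python3 - <<'E'
from h import *
p,d,c=grab("scene");W=world(d,c)
cv2.imwrite("pics/scene4.png",cv2.resize(p[90:260,270:440],None,fx=3.5,fy=3.5)[...,::-1])
for n,(x,y) in(("new",(.5765,.0254)),("fitted",(.5643,-.0739))):
    m=(np.hypot(W[...,0]-x,W[...,1]-y)<.03)&(W[...,2]>.06)&(W[...,2]<.12);print(n,m.sum(),np.percentile(W[m][:,2],[50,80,95,99]))
print(sensors.get_obs()["wrist_force"],sensors.get_obs()["time"])
E
```

```text
new 636 [0.08511912 0.08678674 0.08777844 0.08860751]
fitted 547 [0.08496286 0.08684373 0.08781969 0.08853648]
[-0.19766961  0.29215964  0.45220829] 9.8
```

View pics/scene4.png

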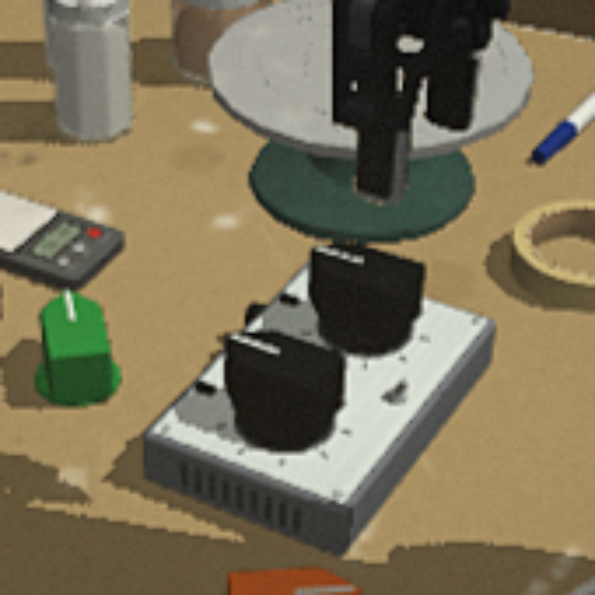

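The new knob at (285,390) sits level and at the same height as the fitted one. Its point faces the bar at (205,387).

```bash
python3 -c "
from workcell import bot
print(bot.job_done())"
```

```text
the job is handed in; nothing more can be done
None
```

The black pointed knob is pushed fully home on the D-shaft with its point facing the bar. It was released and handed in at about 9.8 s, and the round knob was not touched.

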